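Take the charged battery pack from the leaning dock

TASK

The drill's yellow-topped battery pack is charged: squeeze its two orange side buttons together to unlatch it, draw it out of the leaning charging dock, and stand it upright in the empty bay of the green crate. Set it down rather than letting it drop, and leave the other packs and the cork sanding block where they are.

Things in the scene. Friction and masses are not known exactly. Their poses are not given: they have to be found in the camera images.
- pack: The pack to move: black block 48 (own x) x 36 (own y) x 92 tall (own z), yellow top, 0.3 to 0.5 kg. Origin at the centre of its underside. A channel down the middle of each 48 mm wide side (+y, -y) holds a spring clip: orange thumb button above, grey hook below. It starts in the dock's cradle, leaning with it; the hooks lock it in until both buttons are in 5 to 6 mm; it draws out along its z.
- button_left (a joint): travel of the clip on the pack's +y side: 0 = out, 0.006 m = fully in (towards the pack's middle). Spring: 2 N at rest, 10 N fully in. Its hook (pack z = 12 to 22, reaching y = 23 mm at rest) catches under a lip of the cradle.
- button_right (a joint): the same for the clip on the pack's -y side.
- face_left (a point): centre of the outer face of the orange +y button (pack frame: 0, +27, 70 mm at rest). The face is 16 wide (pack x) and 20 high (pack z = 60 to 80), and stands 9 mm proud of the block: 54 mm over both buttons at rest, 42 mm squeezed fully in. Squeezed fully, the pack can be lifted and carried by the two buttons.
- face_right (a point): centre of the outer face of the same button on the -y side (pack frame: 0, -27, 70 mm at rest)
- dock: fixed charging dock: black base plate 130 (x) x 150 (y) x 18 tall, origin at table height under the seat, z up. On it stands the grey cradle that leans 38 degrees towards the dock's own -y.
- cradle: fixed grey socket of the dock. Origin at the centre of the socket's floor (45 mm above the table), z is the direction in which the pack draws out, leaning 38 degrees from vertical; x and y as the seated pack's. Outside 66 (x) x 58 (y), rim at z = 40, inside 50 x 38; a window in each y wall takes the pack's hook. Seated, the pack's origin lies at this origin.
- ready_crate: fixed green open crate for charged packs, 210 (x) x 95 (y) x 35 tall, walls and floor 5 thick, a divider of full height across its middle makes two bays of 97 x 85 inside. Origin under its centre. The bay at its -x end (nearer the robot) is empty, that at its +x end holds a pack.
- ready_bay (a point): centre of the floor of the green crate's empty bay (5 mm above the table), axes as the crate's
- spent_crate: fixed red open crate of the same shape, not to be used; the two crates may stand in either order.
- old_ready: the grey-topped pack standing in the green crate's far bay (48 x 36 x 92 like the pack, bystander, leave it alone; origin at the centre of its underside)
- old_spent: the grey-topped pack standing in the red crate's far bay (48 x 36 x 92 like the pack, bystander, leave it alone; origin at the centre of its underside)
- cork_block: cork sanding block 100 x 60 x 35 mm, bystander, leave it alone
Things that resemble listed ones, but are neither listed nor needed, are in the scene too. Leave any blue or purple look-alike of the pack alone.

How it is judged:
By the outcome, as a careful person would: the job done as asked, in the order asked, and still so for the second after the job is handed in, with the robot touching nothing.
It also fails if it takes over 40 s, if anything falls off the work surface, if the arm or the gripper's body presses on something with over 40 N, if the wrist force passes 120 N, or if a joint passes its speed limit or range.

ROBOT

A 7-joint arm with a two-finger parallel gripper is mounted at the origin on the work surface. World frame = base frame: x ahead of the robot, y to its left, z up, the work surface at z = 0. Lengths are in m, angles in rad, forces in N, time in s.
With the tool pointing down it reaches from about 0.425 to 0.925 m from the base axis. Payload 6.8 kg.
Tool frame: the origin (TCP) lies on the centre line of the jaws, within the pads' length; the fingertips stand 25 mm ahead of it and the grasp point (between the pads) lies 6 mm ahead of it; z points along the fingers, y is the line along which they close (so a half turn about z gives the same grasp; the last joint's range is limited). The gripper opens to 85 mm and grips with 20 to 120 N. Pads are 22 mm wide; open, the fingers measure 114 mm over their backs; the gripper's body (76 mm by 85 mm) begins 54 mm behind the grasp point. The pads swing forward as they close: fully open they stand 13 mm farther back than shut.
Start: joints at [-1.301, 0.477, 0.022, 1.555, -0.011, 1.109, -0.083], TCP at [0.249, 0.627, 0.256] pointing down, gripper open.
Joint ranges: [-2.96, 2.96], [-0.34, 2.1], [-1.41, 1.46], [0.24, 2.44], [-1.37, 4.51], [0.17, 1.92], [-2.96, 2.96]. Speed limits (rad/s): [2.39, 2.39, 3.14, 3.14, 3.14, 3.14, 3.14].

INTERFACE

Orientations are given as a rotation vector (axis times angle).
In Python, from bench import telemetry, grab_frame, job gives the robot as it stands.
- The arm moves only by the tool apply_moves, never from a script. Its argument "rows" is a list of rows, each a list of 2 entries, a list of its own where there are three numbers: the shift along the tool's x, y, z each as a share of 250 mm, from -1 to 1, then the turn, a rotation vector about the tool's x, y, z each as a share of pi rad, from -1 to 1. A call has 1 to 10 rows; each row is the pose to reach, as a shift and turn from the pose commanded when the call began, along the tool's axes at that moment, turning the shorter way round; what a row does not reach only later rows make up. A row lasts 1/8 s, in which the tool goes at most 62.5 mm and 10.7 degrees, less where a joint would pass 70% of its speed; a pose out of reach is approached as far as the arm can. A call with a number of a shift or a turn outside -1 to 1 is refused whole. A call with a gripper value outside its range is refused whole. "jaw" is the gripper's target within -1 to 1 (fully open at 1, half-way at 0, shut at -1), set as the call begins (left out, the last holds). The fingers move at their own pace and stop on an object; "newtons" is the grip in N (left out, the last holds). Time passes only in rows, so rows that repeat a pose let the fingers close. It gives the time, the measured TCP pose, the force, the opening and the grip force at its end, in the units of the state.
- telemetry.get_obs(): the state, without advancing time (a new reading comes with each control period).
- grab_frame(name): name is "scene" or "top"; returns a dict with "frame" (400x640x3 uint8, red, green, blue), "vertical_fov" (degrees; the focal length in pixels is half the picture's height over the tangent of half this angle, whatever the lens; pixels are square), "cx", "cy" (the principal point, pixels), "origin" and "attitude" of the camera in the world. Camera axes: x right, y up, looking along -z (the intrinsics and any distortion apply to the point x, -y, -z); pixel columns grow to the right and rows downward; lengths in m; the calibration is good to about 2 mm. A picture is of the moment at which its call begins. There is no depth.
- job.hand_in(): hands the job in; it is judged then, once.
The state is a dict: "clock": time; "joints": joint angles; "qvel": joint speeds; "tau": joint torques, N m; "tcp_pos": TCP position; "orientation": TCP orientation; "contact_force": force on the tool from outside, world axes, zero at the start; "moment": the same for the moment, N m; "grip_width": finger opening in m; "gripper_force": force on a finger pad.
Only numpy, scipy, OpenCV 4.12 (cv2) and the standard library are available. Lean on these libraries where they do the work, as an engineer would, in place of code of your own. Each camera call takes 0.05 s, during which the arm holds its last target. There are 200 camera calls.

## Working session

There is one attempt and no reset: what is moved stays moved. The work goes in short steps, Python scripts to look and compute and a tool call to move; the robot and the scene stay as the last step left them, time stands still between calls to the robot, and variables do not carry over. Pictures are saved under pics/ and viewed, at most 10 in all, crops included, and the job is handed in when it is done.

Besides the shell and the picture viewer there is one more tool, called after "Emit:" as a command line: name --argument value ..., lists and objects as JSON in quotes. apply_moves: Moves the arm, as the interface text tells. Its arguments: {"type":"object","properties":{"rows":{"type":"array"},"jaw":{"type":"number"},"newtons":{"type":"number"}},"required":["rows"]}

```bash
mkdir -p pics; ls; python3 - <<'E'
from bench import telemetry, grab_frame
import cv2,numpy as np
o=telemetry.get_obs(); print(o)
for n in ("scene","top"):
    f=grab_frame(n); cv2.imwrite(f"pics/{n}0.png",f["frame"][:,:,::-1]); print(n,{k:v for k,v in f.items() if k!="frame"})
E
```

```text
pics
{'clock': 0.0, 'joints': array([-1.30107338,  0.47782499,  0.02233083,  1.55648627, -0.01148406,
        1.10927074, -0.08307393]), 'qvel': array([ 0.00054563,  0.00065671,  0.00230153, -0.00144509, -0.00026458,
       -0.00016122, -0.00018854]), 'tau': array([-2.83004838e-04, -5.96442747e+01,  1.60804007e+00, -2.81188130e+01,
        1.25383178e-02,  9.26323322e-03,  3.42602482e-05]), 'tcp_pos': array([0.24881131, 0.62687027, 0.25529411]), 'orientation': array([-5.89824973e-01, -3.08552060e+00,  2.90620972e-03]), 'contact_force': array([-0.83031279,  0.57870617, -0.50711102]), 'moment': array([-0.07558011,  0.0108743 ,  0.00047609]), 'gripper_force': 0.0, 'grip_width': 0.08572984563440825}
scene {'vertical_fov': 49.74162053006171, 'cx': 320.8865380907572, 'cy': 199.83818830264033, 'origin': array([1.1706623 , 0.46406938, 0.85239615]), 'attitude': array([0.49286181, 0.83329881, 1.95067178])}
top {'vertical_fov': 53.77277782455756, 'cx': 321.3147746551127, 'cy': 203.51556380847458, 'origin': array([0.32905221, 0.05363622, 1.11482296]), 'attitude': array([ 0.12447246, -0.1072752 , -1.54960971])}
```

View pics/scene0.png

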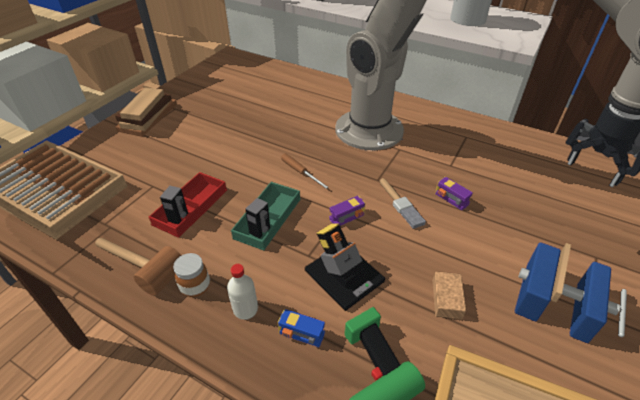

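View pics/top0.png

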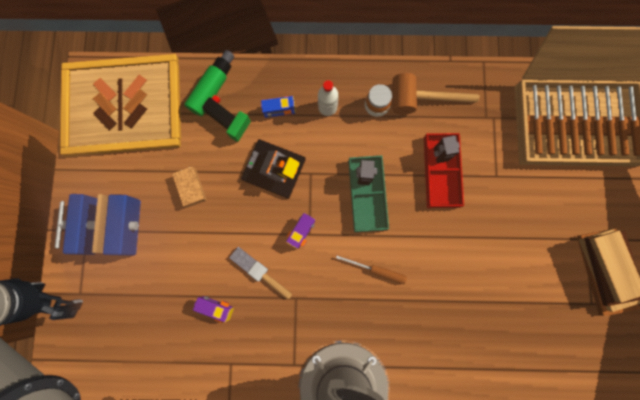

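Candidates for the pack, as scene / top pixels:
- Black pack with a yellow top in the dock: (330,238) / (290,168). This one fits the description.
- Blue look-alike: (302,327) / (278,104).
- Purple look-alikes: (347,210) / (300,231), and (454,192) / (212,309).
- Grey-topped packs in the crates: (258,215) and (174,203) in the scene view.

The green crate is at (267,215) / (368,193), with its empty bay towards the robot. I'll check the choice in a close crop.

```bash
cat > h.py <<'E'
import numpy as np,cv2
from scipy.spatial.transform import Rotation as R
from bench import telemetry, grab_frame
def K(f):
    h=f["frame"].shape[0]; return h/2/np.tan(np.radians(f["vertical_fov"])/2)
def ray(f,u,v):
    d=np.array([(u-f["cx"])/K(f),-(v-f["cy"])/K(f),-1.]); d=R.from_rotvec(f["attitude"]).apply(d)
    return np.array(f["origin"]),d/np.linalg.norm(d)
def onplane(f,u,v,z):
    o,d=ray(f,u,v); return o+d*(z-o[2])/d[2]
def tri(f,p,g,q):
    o,d=ray(f,*p); a,b=ray(g,*q); A=np.stack([d,-b],1); s=np.linalg.lstsq(A,a-o,rcond=None)[0]
    P,Q=o+d*s[0],a+b*s[1]; return (P+Q)/2,np.linalg.norm(P-Q)
def proj(f,P):
    c=R.from_rotvec(f["attitude"]).inv().apply(np.asarray(P)-f["origin"]); return f["cx"]-K(f)*c[...,0]/c[...,2], f["cy"]+K(f)*c[...,1]/c[...,2]
E
python3 - <<'E'
import cv2,numpy as np
a=cv2.imread("pics/scene0.png")[215:310,295:395]; b=cv2.imread("pics/top0.png")[130:205,235:315]
a=cv2.resize(a,(400,380),interpolation=cv2.INTER_CUBIC); b=cv2.resize(b,(400,375),interpolation=cv2.INTER_CUBIC)
b=cv2.copyMakeBorder(b,0,5,0,0,cv2.BORDER_CONSTANT)
cv2.imwrite("pics/crop1.png",np.hstack([a,b]))
E
```

```text
(no output)
```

View pics/crop1.png

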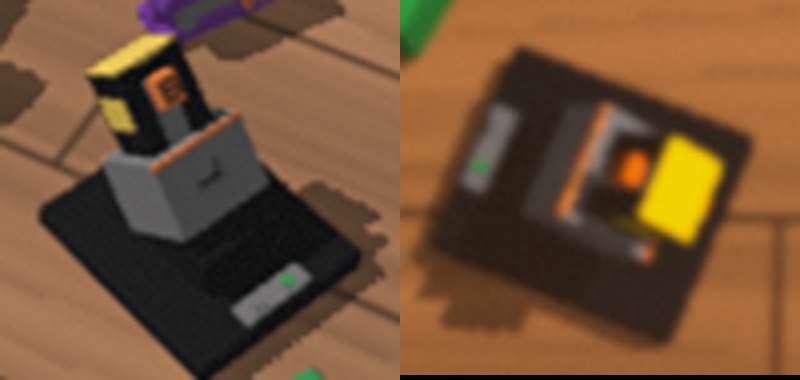

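The close crop confirms the choice: a black pack with a yellow top and an orange button, seated in the leaning grey cradle. It leans towards image right in the top view, which is about world -y. Next I'll measure the yellow top, the base plate and the crate.

```bash
cat > m.py <<'E'
from h import *
S,T=grab_frame("scene"),grab_frame("top")
def mask(f,lo,hi,box):
    hsv=cv2.cvtColor(f["frame"],cv2.COLOR_RGB2HSV); m=cv2.inRange(hsv,lo,hi); k=np.zeros_like(m); x0,y0,x1,y1=box; k[y0:y1,x0:x1]=255; return m&k
def big(m):
    return max(cv2.findContours(m,cv2.RETR_EXTERNAL,cv2.CHAIN_APPROX_NONE)[0],key=cv2.contourArea)
def cen(m):
    n,l,s,c=cv2.connectedComponentsWithStats(m); i=1+np.argmax(s[1:,4]); return c[i],s[i]
E
python3 - <<'E'
from m import *
np.set_printoptions(precision=4,suppress=True)
ys=mask(S,(22,110,90),(34,255,255),(310,218,355,262)); yt=mask(T,(22,110,90),(34,255,255),(270,150,310,185))
for m in(ys,yt):
    n,l,s,c=cv2.connectedComponentsWithStats(m); print(s.tolist(),c.tolist())
(a,_),(b,_)=cen(ys),cen(yt); print("yellow",a,b,tri(S,a,T,b)); 
print("rects",cv2.boxPoints(cv2.minAreaRect(big(ys))).tolist(),cv2.boxPoints(cv2.minAreaRect(big(yt))).tolist())
# base plate
for f,n,box in((T,"T",(235,130,315,205)),):
    m=mask(f,(0,0,0),(180,255,75),box); r=cv2.minAreaRect(cv2.convexHull(big(m))); p=cv2.boxPoints(r)
    P=np.array([onplane(f,*q,.018) for q in p]); print("base",p.tolist(),P[:,:2].tolist(),[np.linalg.norm(P[i]-P[i-1]) for i in range(4)],P.mean(0))
# orange button
for f,box in((S,(325,225,348,248)),(T,(352-95,155,280,172))):
    m=mask(f,(5,150,120),(17,255,255),box); print("orange",cen(m))
# green crate
for f,box in((S,(225,175,305,255)),(T,(340,145,395,240))):
    m=mask(f,(60,60,20),(90,255,255),box); c=cv2.convexHull(big(m)); p=cv2.boxPoints(cv2.minAreaRect(c)); q=cv2.approxPolyDP(c,4,True)[:,0]
    print("green",cv2.contourArea(c),p.tolist(),q.tolist())
    P=np.array([onplane(f,*u,.035) for u in p]);print(P[:,:2].tolist(),[np.linalg.norm(P[i]-P[i-1]) for i in range(4)],P.mean(0))
E
```

```text
[[0, 0, 640, 400, 255865], [317, 224, 21, 10, 84], [320, 239, 9, 9, 51]] [[319.4965391905888, 199.48166415883375], [327.29761904761904, 228.77380952380952], [324.01960784313724, 243.27450980392157]]
[[0, 0, 640, 400, 255763], [282, 157, 18, 22, 237]] [[319.52697223601535, 199.5297130546639], [290.39240506329116, 167.43459915611814]]
yellow [327.2976 228.7738] [290.3924 167.4346] (array([0.5715, 0.148 , 0.115 ]), np.float64(0.00042286784382281517))
rects [[316.73529052734375, 232.55882263183594], [334.9705810546875, 221.61766052246094], [337.3529052734375, 225.58824157714844], [319.11761474609375, 236.52940368652344]] [[280.6643981933594, 173.9383544921875], [288.8150939941406, 156.0068359375], [300.2671203613281, 161.21231079101562], [292.1164245605469, 179.14382934570312]]
base [[239.06520080566406, 179.44993591308594], [255.41334533691406, 137.9507293701172], [305.09698486328125, 157.52305603027344], [288.74884033203125, 199.0222625732422]] [[0.5574839302848611, 0.3023631079963137], [0.6804684191198245, 0.26112795760797824], [0.6246544826157893, 0.11616189298695359], [0.50358823633
[... 810 characters left out ...]
, np.float64(0.26034928551737163), np.float64(0.13218883169463602), np.float64(0.24151001425566576)] [ 0.5329 -0.0566  0.035 ]
green 1302.5 [[351.1777648925781, 185.52610778808594], [381.3577575683594, 183.07908630371094], [385.0544128417969, 228.67124938964844], [354.8744201660156, 231.11827087402344]] [[372, 184], [382, 191], [385, 228], [356, 230], [352, 189]]
[[0.5419351241311378, -0.015169737648047209], [0.5502945577369098, -0.09910712365932717], [0.423264748562288, -0.1087514364623984], [0.41507141005530146, -0.02625038590866586]] [np.float64(0.12734670280376753), np.float64(0.08435262236952641), np.float64(0.1273953891959372), np.float64(0.08290690042668103)] [ 0.4826 -0.0623  0.035 ]
```

```bash
cat >> h.py <<'E'
def frame(zax,yax):
    z=np.array(zax,float);z/=np.linalg.norm(z);y=np.array(yax,float);y-=z*(y@z);y/=np.linalg.norm(y)
    return R.from_matrix(np.stack([np.cross(y,z),y,z],1))
def rel(P,Rt,p0=None,R0=None):
    o=telemetry.get_obs(); p0=o["tcp_pos"] if p0 is None else p0; R0=R.from_rotvec(o["orientation"]) if R0 is None else R0
    return np.round(R0.inv().apply(np.array(P)-p0)/.25,3).tolist(),np.round((R0.inv()*Rt).as_rotvec()/np.pi,4).tolist()
E
python3 - <<'E'
from m import *
np.set_printoptions(precision=4,suppress=True)
print("button",tri(S,(334.1,236.1),T,(281.4,163.6)))
yaw=np.radians(-20); yd=np.array([-np.sin(yaw),np.cos(yaw),0]); c,s=np.cos(np.radians(38)),np.sin(np.radians(38))
pz=-yd*s+np.array([0,0,c]); py=yd*c+np.array([0,0,s])
o=np.array([.5715,.148,.1155])-pz*.092; print("origin",o,"button pred",o+py*.027+pz*.07)
print("R0",R.from_rotvec(telemetry.get_obs()["orientation"]).as_matrix())
for sg in(1,-1):
    F=frame(-pz,sg*py); 
    for d in (.176,.076): print(sg,d,o+pz*d,rel(o+pz*d,F))
for f,box in((S,(225,175,305,255)),(T,(340,145,395,240))):
    m=mask(f,(55,50,15),(95,255,255),box); n,l,st,ce=cv2.connectedComponentsWithStats(m); m=np.isin(l,[i for i in range(1,n) if st[i,4]>15]); p=np.argwhere(m)[:,::-1].astype(np.int32)
    h=cv2.convexHull(p); q=cv2.approxPolyDP(h,3,True)[:,0]; print(q.tolist(),cv2.boxPoints(cv2.minAreaRect(h)).tolist(),[onplane(f,*u,.035)[:2].round(3).tolist() for u in q])
x=cv2.resize(S["frame"][175:255,225:305],(400,400),interpolation=2); y=cv2.resize(T["frame"][145:240,340:395],(232,400),interpolation=2)
cv2.imwrite("pics/crate.png",np.hstack([x,y])[:,:,::-1])
E
```

```text
button (array([0.5819, 0.1718, 0.113 ]), np.float64(0.0009193274724767542))
origin [0.5909 0.2012 0.043 ] button pred [0.5834 0.1807 0.1148]
R0 [[-0.9295  0.3689 -0.0002]
 [ 0.3689  0.9295 -0.0006]
 [-0.     -0.0006 -1.    ]]
1 0.176 [0.5538 0.0994 0.1817] ([-1.912, -1.512, 0.298], [-0.2113, 0.003, -0.0088])
1 0.076 [0.5749 0.1573 0.1029] ([-1.905, -1.266, 0.613], [-0.2113, 0.003, -0.0088])
-1 0.176 [0.5538 0.0994 0.1817] ([-1.912, -1.512, 0.298], [0.0047, 0.323, 0.9372])
-1 0.076 [0.5749 0.1573 0.1029] ([-1.905, -1.266, 0.613], [0.0047, 0.323, 0.9372])
[[298, 191], [298, 201], [264, 249], [233, 238], [232, 229], [271, 182]] [[227.9459228515625, 234.6756591796875], [272.2702331542969, 172.62161254882812], [302.91888427734375, 194.51351928710938], [258.5945739746094, 256.56756591796875]] [[0.421, -0.027], [0.456, -0.006], [0.642, 0.011], [0.651, -0.077], [0.628, -0.099], [0.427, -0.114]]
[[386, 228], [355, 230], [350, 159], [358, 162], [383, 191]] [[348.8722839355469, 159.09146118164062], [380.2068176269531, 156.55081176757812], [386.0544128417969, 228.6712646484375], [354.7198791503906, 231.2119140625]] [[0.425, -0.111], [0.418, -0.027], [0.618, -0.011], [0.61, -0.034], [0.528, -0.104]]
```

View pics/crate.png

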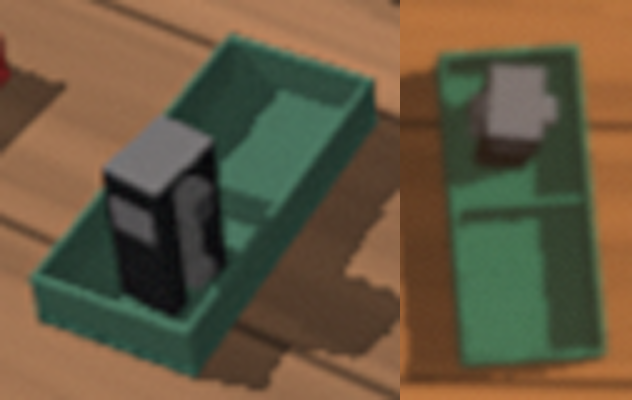

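The crop shows the green crate with its grey pack in the far bay. The empty bay is near the robot, and all four rim corners are readable in both views. I'll triangulate the rim, the cradle edge and the button.

```bash
python3 - <<'E'
from m import *
np.set_printoptions(precision=4,suppress=True)
s=[(271.4,182.2),(299.8,191.4),(263,241.4),(232,231)]; t=[(388.7,229.3),(355,231.7),(349.5,158),(382.3,155.7)]
C=np.array([tri(S,np.subtract(a,.4),T,np.subtract(b,.4))[0] for a,b in zip(s,t)]); print(C,C.mean(0))
ax=(C[2]+C[3]-C[0]-C[1])/2; print("crate yaw",np.degrees(np.arctan2(ax[1],ax[0])),np.linalg.norm(ax),"bay",C.mean(0)-.051*ax/np.linalg.norm(ax))
for n,a,b in(("rimA",(333,257),(267.4,173)),("rimB",(355,244.5),(275.8,151))): print(n,tri(S,np.subtract(a,.4),T,np.subtract(b,.4)))
m=mask(T,(3,130,90),(18,255,255),(276,155,292,172)); print(cen(m)); b=cen(m)[0]
print(tri(S,(334.1,236.1),T,b))
yaw=np.radians(-20); yd=np.array([-np.sin(yaw),np.cos(yaw),0]); xd=np.array([np.cos(yaw),np.sin(yaw),0]); c,s=np.cos(np.radians(38)),np.sin(np.radians(38))
pz=-yd*s+np.array([0,0,c]); py=yd*c+np.array([0,0,s]); o=np.array([.5909,.2012,.045])
for n,q in(("rim+x",(33,29,40)),("rim-x",(-33,29,40)),("top c1",(24,18,92)),("top c2",(24,-18,92)),("c3",(-24,-18,92)),("c4",(-24,18,92)),("btn",(0,27,70))):
    P=o+(xd*q[0]+py*q[1]+pz*q[2])/1e3; print(n,P,"S",proj(S,P),"T",proj(T,P))
E
```

```text
[[ 0.4229 -0.1178  0.0314]
 [ 0.415  -0.026   0.0305]
 [ 0.6219 -0.0083  0.0339]
 [ 0.6304 -0.1002  0.0309]] [ 0.5225 -0.0631  0.0317]
crate yaw 4.876050670160973 0.20789921319798457 bay [ 0.4717 -0.0674  0.0314]
rimA (array([0.5819, 0.1965, 0.0543]), np.float64(0.048674567835729765))
rimB (array([0.603 , 0.2076, 0.1297]), np.float64(0.04491077215646951))
(array([281.26, 163.56]), array([278, 160,   8,   8,  50], dtype=int32))
(array([0.582 , 0.172 , 0.1132]), np.float64(0.0012063137866170364))
rim+x [0.6213 0.1882 0.0944] S (np.float64(332.3106576150903), np.float64(255.81570073601142)) T (np.float64(276.6697897468009), np.float64(150.80534954825808))
rim-x [0.5593 0.2108 0.0944] S (np.float64(353.57788902871835), np.float64(241.31329933942683)) T (np.float64(267.3332075308258), np.float64(173.36150027248178))
top c1 [0.5989 0.1531 0.1286] S (np.float64(323.5864126549239), np.float64(233.34899439498167)) T (np.float64(288.36836858306566), np.float64(155.7205018558294))
top c2 [0.5892 0.1264 0.1064] S (np.float64(315.4993172593642), np.float64(232.81574349271798)) T (np.float64(299.16305616723616), np.float64(161.71973712762804))
c3 [0.5441 0.1429 0.1064] S (np.float64(330.95877362654386), np.float64(223.03946797604877)) T (np.float64(292.4147589950534), np.float64(178.4309341003832))
c4 [0.5538 0.1695 0.1286] S (np.float64(339.3402697893365), np.float64(223.25717679418463)) T (np.float64(281.41648595851007), np.float64(172.72709069656264))
btn [0.5834 0.1807 0.1168] S (np.float64(337.49643989398487), np.float64(236.87826980678096)) T (np.float64(278.0042843844041), np.float64(162.55014608818215))
```

The crate's bay centre is about (0.472, -0.067), with yaw 4.9°. The seated pack's origin is about (0.591, 0.201, 0.044), with dock yaw -20°. The cradle and pack-top corners project to within 1–3 px. I'll start the approach, moving high first.

Emit:
apply_moves --rows '[[[-1,-0.75,-0.4],[0,0,0]],[[-1,-0.75,-0.4],[0,0,0]],[[-1,-0.75,-0.4],[0,0,0]],[[-1,-0.75,-0.4],[0,0,0]],[[-1,-0.75,-0.4],[0,0,0]],[[-1,-0.75,-0.4],[0,0,0]],[[-1,-0.75,-0.4],[0,0,0]]]' --jaw 1

```text
clock: 1.27
tcp_pos: [0.4127, 0.3604, 0.3568]
orientation: [0.593, 3.085, 0.002]
contact_force: [-0.6, 1.3, -0.1]
grip_width: 0.0858
gripper_force: 0.0
```

Emit:
apply_moves --rows '[[[-0.914,-0.82,0.2],[0,0,0]],[[-0.914,-0.82,0.2],[0,0,0]],[[-0.914,-0.82,0.2],[-0.211,0,0]],[[-0.914,-0.82,0.62],[-0.211,0.003,-0.009]],[[-0.914,-0.82,0.62],[-0.211,0.003,-0.009]],[[-0.914,-0.82,0.62],[-0.211,0.003,-0.009]],[[-0.914,-0.82,0.62],[-0.211,0.003,-0.009]],[[-0.914,-0.82,0.62],[-0.211,0.003,-0.009]],[[-0.914,-0.82,0.62],[-0.211,0.003,-0.009]],[[-0.914,-0.82,0.62],[-0.211,0.003,-0.009]]]'

```text
clock: 2.52
tcp_pos: [0.5487, 0.0886, 0.2015]
orientation: [0.493, 2.827, 0.974]
contact_force: [0.2, -0.3, -0.3]
grip_width: 0.0855
gripper_force: 0.0
```

```bash
cat > g.py <<'E'
from h import *
np.set_printoptions(precision=4,suppress=True)
yaw=np.radians(-20); yd=np.array([-np.sin(yaw),np.cos(yaw),0]); c,s=np.cos(np.radians(38)),np.sin(np.radians(38))
pz=-yd*s+np.array([0,0,c]); py=yd*c+np.array([0,0,s]); px=np.cross(py,pz); o=np.array([.5909,.2012,.044]); F=frame(-pz,py)
def st():
    t=telemetry.get_obs(); d=t["tcp_pos"]-o
    print(t["clock"],t["tcp_pos"],"pack xyz",np.array([px@d,py@d,pz@d]),"W",t["grip_width"],"F",t["gripper_force"],t["contact_force"],t["joints"]); return t
E
python3 - <<'E'
from g import *
st()
for d in(.12,.075): print(rel(o+pz*d,F))
S,T=grab_frame("scene"),grab_frame("top")
a=cv2.resize(S["frame"][150:310,255:395],(350,400),interpolation=2);b=cv2.resize(T["frame"][110:230,235:355],(400,400),interpolation=2)
cv2.imwrite("pics/pre.png",np.hstack([a,b])[:,:,::-1])
E
```

```text
2.525 [0.5487 0.0886 0.2015] pack xyz [-0.0011  0.0022  0.1981] W 0.08551683165511137 F 0.0 [ 0.2052 -0.2793 -0.304 ] [-0.1467  0.3464  0.2363  2.1016 -1.0764  0.8382  2.1055]
([-0.005, -0.009, 0.313], [-0.0, -0.001, 0.0009])
([-0.006, -0.009, 0.493], [-0.0, -0.001, 0.0009])
```

View pics/pre.png

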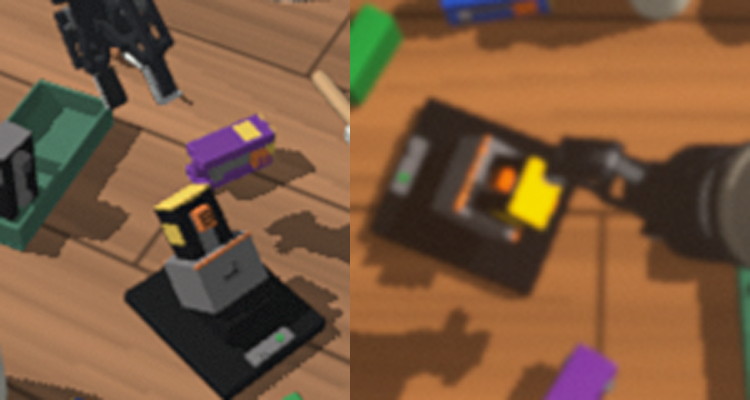

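The picture shows the tool aligned with the pack's axis and clear of everything. I'll go down along the axis.

Emit:
apply_moves --rows '[[[-0.003,-0.009,0.2],[0,0,0]],[[-0.005,-0.009,0.313],[0,-0.001,0.001]],[[-0.005,-0.009,0.36],[0,-0.001,0.001]],[[-0.005,-0.009,0.41],[0,-0.001,0.001]],[[-0.006,-0.009,0.45],[0,-0.001,0.001]],[[-0.006,-0.009,0.493],[0,-0.001,0.001]],[[-0.006,-0.009,0.493],[0,-0.001,0.001]]]'

```text
clock: 3.5
tcp_pos: [0.5756, 0.1555, 0.1024]
orientation: [0.503, 2.823, 0.972]
contact_force: [0.3, 0.1, -0.2]
grip_width: 0.0854
gripper_force: 0.0
```

```bash
python3 - <<'E'
from g import *
st()
S,T=grab_frame("scene"),grab_frame("top")
a=cv2.resize(S["frame"][190:290,285:385],(400,400),interpolation=2);b=cv2.resize(T["frame"][120:200,240:320],(400,400),interpolation=2)
cv2.imwrite("pics/at.png",np.hstack([a,b])[:,:,::-1])
E
```

```text
3.5 [0.5756 0.1555 0.1024] pack xyz [ 0.0012 -0.002   0.0757] W 0.08540265472516854 F 0.0 [ 0.2572  0.1323 -0.2313] [-0.142   0.5382  0.0716  2.0976 -1.3265  0.6501  2.2934]
```

View pics/at.png

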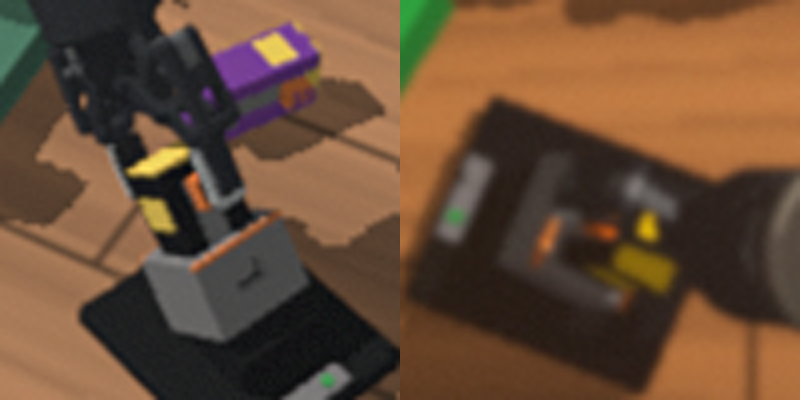

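The fingers straddle both orange buttons, at crop (195,190). Now I'll squeeze.

Emit:
apply_moves --rows '[[[0,0,0],[0,0,0]],[[0,0,0],[0,0,0]],[[0,0,0],[0,0,0]],[[0,0,0],[0,0,0]],[[0,0,0],[0,0,0]],[[0,0,0],[0,0,0]]]' --jaw -1 --newtons 50

```text
clock: 4.35
tcp_pos: [0.5769, 0.1557, 0.1058]
orientation: [0.501, 2.818, 0.977]
contact_force: [-6.0, -4.3, 17.6]
grip_width: 0.0363
gripper_force: 48.3
```

```bash
python3 - <<'E'
from g import *
st()
E
```

```text
4.35 [0.5769 0.1557 0.1058] pack xyz [0.0024 0.0006 0.078 ] W 0.03626095425040799 F 48.262139023281634 [-5.9618 -4.2976 17.6067] [-0.1424  0.534   0.0737  2.0963 -1.3273  0.6543  2.2932]
```

A width of 36 mm isn't the squeezed-button width of 42 mm, and there's an upward push, so I'll look before drawing anything out.

```bash
python3 - <<'E'
from g import *
S,T=grab_frame("scene"),grab_frame("top")
a=cv2.resize(S["frame"][205:265,295:365],(700,600),interpolation=2)
cv2.imwrite("pics/sq.png",a[:,:,::-1])
print(R.from_rotvec(telemetry.get_obs()["orientation"]).inv().apply(telemetry.get_obs()["contact_force"]), telemetry.get_obs()["moment"])
E
```

```text
[  3.8313   6.356  -18.3793] [1.1018 0.3342 0.5226]
```

View pics/sq.png

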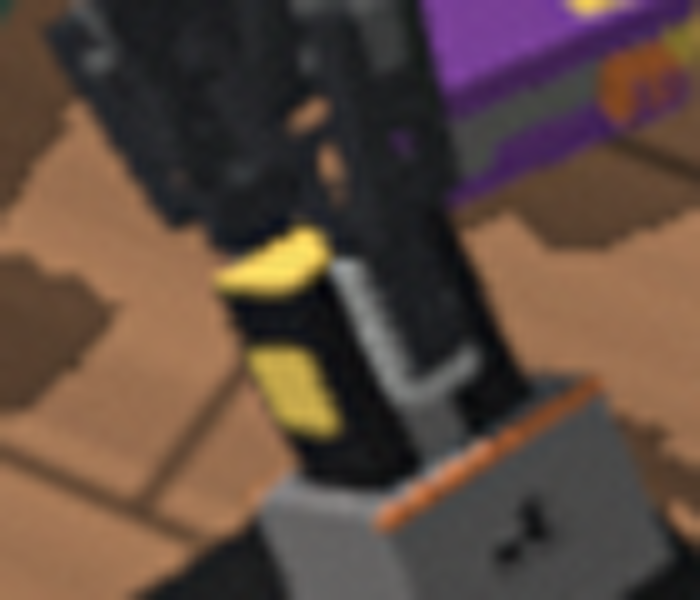

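The pads lie flat over the buttons. The upward push fits the pads swinging forward as they close. I'll draw 15 mm as a test and watch the force.

Emit:
apply_moves --rows '[[[0,0,-0.02],[0,0,0]],[[0,0,-0.04],[0,0,0]],[[0,0,-0.06],[0,0,0]],[[0,0,-0.06],[0,0,0]]]'

```text
clock: 4.95
tcp_pos: [0.5728, 0.1485, 0.1158]
orientation: [0.5, 2.821, 0.976]
contact_force: [0.8, 4.3, 2.4]
grip_width: 0.036
gripper_force: 52.7
```

```bash
python3 - <<'E'
from g import *
st()
from m import S
y=__import__("m").cen(__import__("m").mask(S,(22,110,90),(34,255,255),(305,205,360,262))); print(y)
E
```

```text
4.95 [0.5728 0.1485 0.1158] pack xyz [0.001  0.0003 0.0909] W 0.035957973050605614 F 52.74308432737598 [0.8217 4.3432 2.4004] [-0.1404  0.5122  0.0878  2.1008 -1.2945  0.6714  2.2675]
(array([322.1346, 238.4808]), array([318, 234,   9,   9,  52], dtype=int32))
```

The force is low, and the pack's label moved from (324,243) to (322,238), so the pack is unlatched and rising. I'll draw it fully out.

Emit:
apply_moves --rows '[[[0,0,-0.05],[0,0,0]],[[0,0,-0.11],[0,0,0]],[[0,0,-0.18],[0,0,0]],[[0,0,-0.26],[0,0,0]],[[0,0,-0.34],[0,0,0]],[[0,0,-0.42],[0,0,0]],[[0,0,-0.48],[0,0,0]],[[0,0,-0.5],[0,0,0]],[[0,0,-0.5],[0,0,0]]]'

```text
clock: 6.18
tcp_pos: [0.5457, 0.0742, 0.213]
orientation: [0.503, 2.822, 0.971]
contact_force: [0.8, 0.3, -4.4]
grip_width: 0.0357
gripper_force: 51.9
```

```bash
python3 - <<'E'
from g import *
t=st()
from m import *
y=mask(S,(22,110,90),(34,255,255),(230,100,360,262)); n,l,s,c=cv2.connectedComponentsWithStats(y); print([(a[4],b.round(1).tolist()) for a,b in zip(s[1:],c[1:]) if a[4]>10])
cw=np.radians(4.9); V=frame((0,0,-1),(-np.sin(cw),np.cos(cw),0)); b=np.array([.4717,-.0674,0])
for h in(.25,.12,.085,.081): print(h,rel(b+[0,0,h],V))
cv2.imwrite("pics/out.png",cv2.resize(S["frame"][130:310,230:400],(755,600)[:2],interpolation=2)[:,:,::-1])
E
```

```text
6.175 [0.5457 0.0742 0.213 ] pack xyz [ 0.0009 -0.0022  0.2161] W 0.03571468351897891 F 51.93094779679086 [ 0.8216  0.3442 -4.3734] [-0.1027  0.323   0.2159  2.0971 -1.0378  0.8517  2.0799]
[(np.int32(31), [298.2, 176.5]), (np.int32(57), [299.2, 189.2]), (np.int32(36), [353.4, 201.9])]
0.25 ([0.081, -0.409, -0.509], [0.2075, 0.0461, -0.1342])
0.12 ([0.081, -0.729, -0.099], [0.2075, 0.0461, -0.1342])
0.085 ([0.081, -0.815, 0.011], [0.2075, 0.0461, -0.1342])
0.081 ([0.081, -0.825, 0.024], [0.2075, 0.0461, -0.1342])
```

View pics/out.png

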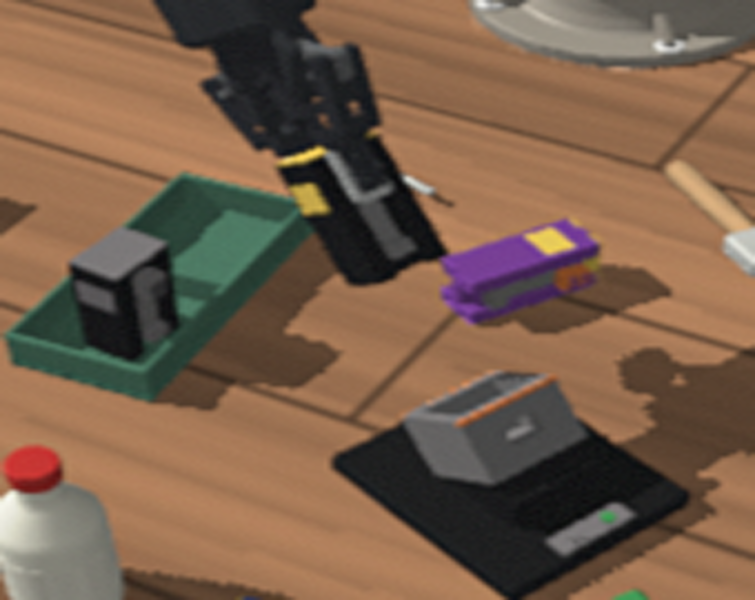

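The pack hangs cleanly in the grip and the dock is empty. I'll turn it upright above the bay.

Emit:
apply_moves --rows '[[[0.03,-0.1,-0.25],[0.04,0.01,-0.03]],[[0.05,-0.2,-0.4],[0.09,0.02,-0.06]],[[0.081,-0.3,-0.5],[0.13,0.03,-0.085]],[[0.081,-0.38,-0.509],[0.17,0.038,-0.11]],[[0.081,-0.409,-0.509],[0.2075,0.046,-0.134]],[[0.081,-0.409,-0.509],[0.2075,0.046,-0.134]],[[0.081,-0.409,-0.509],[0.2075,0.046,-0.134]],[[0.081,-0.409,-0.509],[0.2075,0.046,-0.134]],[[0.081,-0.409,-0.509],[0.2075,0.046,-0.134]]]'

```text
clock: 7.4
tcp_pos: [0.4718, -0.0683, 0.2505]
orientation: [-0.129, 3.138, 0.001]
contact_force: [-0.8, -0.5, -3.5]
grip_width: 0.036
gripper_force: 52.4
```

```bash
python3 - <<'E'
from g import *
t=st(); print(R.from_rotvec(t["orientation"]).as_matrix())
S,T=grab_frame("scene"),grab_frame("top")
a=cv2.resize(S["frame"][130:250,220:320],(500,600),interpolation=2);b=cv2.resize(T["frame"][150:240,335:395],(300,450),interpolation=2)
b=cv2.copyMakeBorder(b,0,150,0,0,cv2.BORDER_CONSTANT)
cv2.imwrite("pics/above.png",np.hstack([a,b])[:,:,::-1])
cw=np.radians(4.9); V=frame((0,0,-1),(-np.sin(cw),np.cos(cw),0)); M=V.as_matrix()
# predicted bottom edges for tcp at pack z .078
for q in((24,18),(24,-18),(-24,18)):
    P=t["tcp_pos"]+M[:,1]*q[1]/1e3+np.array([M[1,1],-M[0,1],0])*q[0]/1e3
    for k in(-.078,.014):
        u,v=proj(S,P+[0,0,k]); print(q,k,"crop",(u-220)*5,(v-130)*5)
E
```

```text
7.4 [ 0.4718 -0.0683  0.2505] pack xyz [-0.0198 -0.1045  0.3437] W 0.03601845518404561 F 52.37022749644211 [-0.8001 -0.459  -3.5381] [-0.2933  0.1523  0.3424  2.0406 -0.0632  0.9572  1.7349]
[[-0.9966 -0.0822  0.0011]
 [-0.0822  0.9966  0.0007]
 [-0.0012  0.0006 -1.    ]]
(24, 18) -0.078 crop 268.19233729052996 173.295473419615
(24, 18) 0.014 crop 254.2000100396865 20.55494049647308
(24, -18) -0.078 crop 205.53619765268934 154.4742542253482
(24, -18) 0.014 crop 187.81026057283498 2.162173597895105
(-24, 18) -0.078 crop 313.5617530337191 119.81873596892939
(-24, 18) 0.014 crop 302.74642345519 -31.535937112767982
```

View pics/above.png

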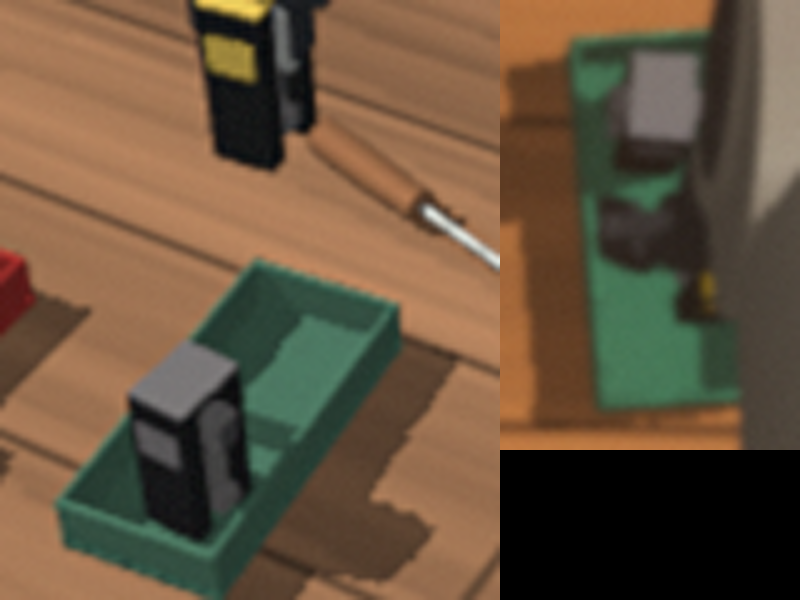

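The pack hangs upright over the empty bay, with its bottom front corner at crop (272,170). That matches the prediction of (268,173), so the TCP sits about 77 mm above the underside. I'll lower it, slowly at the end.

Emit:
apply_moves --rows '[[[0,0.004,0.15],[0,0,0]],[[0,0.004,0.33],[0,0,0]],[[0,0.004,0.48],[0,0,0]],[[0,0.004,0.57],[0,0,0]],[[0,0.004,0.61],[0,0,0]],[[0,0.004,0.64],[0,0,0]],[[0,0.004,0.65],[0,0,0]],[[0,0.004,0.656],[0,0,0]],[[0,0.004,0.656],[0,0,0]]]'

```text
clock: 8.62
tcp_pos: [0.4722, -0.0667, 0.0868]
orientation: [-0.132, 3.137, 0.0]
contact_force: [0.0, -0.3, -4.6]
grip_width: 0.036
gripper_force: 52.4
```

Emit:
apply_moves --rows '[[[0,0,0.006],[0,0,0]],[[0,0,0.01],[0,0,0]],[[0,0,0.01],[0,0,0]]]'

```text
clock: 9.0
tcp_pos: [0.4723, -0.0667, 0.0842]
orientation: [-0.132, 3.137, 0.0]
contact_force: [-0.1, 0.0, -0.1]
grip_width: 0.0359
gripper_force: 52.8
```

The floor now carries most of the weight. I'll go about 1 mm further to seat it fully.

Emit:
apply_moves --rows '[[[0,0,0.003],[0,0,0]],[[0,0,0.005],[0,0,0]],[[0,0,0.005],[0,0,0]]]'

```text
clock: 9.38
tcp_pos: [0.4727, -0.0666, 0.084]
orientation: [-0.132, 3.136, 0.001]
contact_force: [-3.1, 0.8, 13.9]
grip_width: 0.0357
gripper_force: 54.1
```

The pack is firmly on the floor. Next I'll release and retreat straight up.

Emit:
apply_moves --rows '[[[0,0,-0.004],[0,0,0]],[[0,0,-0.004],[0,0,0]],[[0,0,-0.004],[0,0,0]],[[0,0,-0.004],[0,0,0]],[[0,0,-0.004],[0,0,0]],[[0,0,-0.004],[0,0,0]]]' --jaw 0.8

```text
clock: 10.12
tcp_pos: [0.472, -0.0667, 0.0837]
orientation: [-0.132, 3.138, -0.0]
contact_force: [1.0, -0.3, -0.5]
grip_width: 0.0769
gripper_force: 0.0
```

Emit:
apply_moves --rows '[[[0,0,-0.05],[0,0,0]],[[0,0,-0.15],[0,0,0]],[[0,0,-0.35],[0,0,0]],[[0,0,-0.55],[0,0,0]],[[0,0,-0.75],[0,0,0]],[[0.4,0.7,-0.8],[0,0,0]],[[0.4,0.9,-0.8],[0,0,0]],[[0.4,0.9,-0.8],[0,0,0]],[[0.4,0.9,-0.8],[0,0,0]],[[0.4,0.9,-0.8],[0,0,0]]]'

```text
clock: 11.38
tcp_pos: [0.3515, 0.1523, 0.2847]
orientation: [-0.144, 3.136, 0.002]
contact_force: [0.5, -0.1, 0.2]
grip_width: 0.0767
gripper_force: 0.0
```

```bash
python3 - <<'E'
from g import *
st()
S,T=grab_frame("scene"),grab_frame("top")
a=cv2.resize(S["frame"][150:310,220:400],(450,400),interpolation=2);b=cv2.resize(T["frame"][130:240,335:420],(309,400),interpolation=2)
cv2.imwrite("pics/end.png",np.hstack([a,b])[:,:,::-1])
E
```

```text
11.375 [0.3515 0.1523 0.2847] pack xyz [-0.2083  0.0474  0.2684] W 0.07671269281763395 F 0.0 [ 0.5477 -0.1149  0.2489] [-0.6454 -0.0585  0.07    2.1647  0.0052  1.0324  1.0842]
```

View pics/end.png

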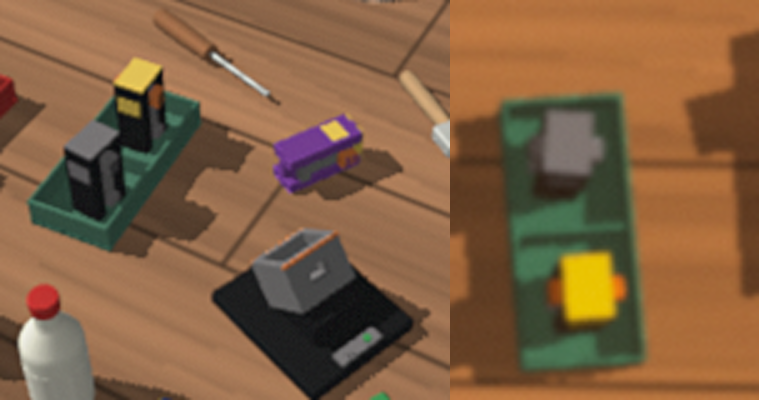

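The pack stands upright in the green crate's near bay, at crop (140,105) and (587,288), and nothing else has moved. The arm is clear, so I'm handing in.

```bash
python3 -c "
from bench import job
print(job.hand_in())"
```

```text
the job is handed in; nothing more can be done
None
```

I unlatched the yellow-topped pack, drew it out of the dock and set it upright in the green crate's empty bay, then handed the job in at about 11.4 s; in the last pictures the grey pack beside it had not moved, but I did not re-check the red-crate pack or the cork block, which the arm never went near.

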